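Spear the golden ring biscuits and hang them on the display stand

TASK

Take the red-handled skewer from its wooden stand, run it through both golden ring biscuits standing in their rack and lift them off together, then lay the loaded skewer back in the two forks of its stand, the way it lay before, with both biscuits hanging between the forks. It is food: keep the gripper's fingers off the golden biscuits.

Things in the scene. Friction and masses are not known exactly. Their poses are not given: they have to be found in the camera images.
- skewer: loose 130 g skewer lying level in the stand: 8 mm round steel rod, red handle block 60 mm long (x), 24 mm wide (y), 12 mm above to 24 mm below the rod's axis. Origin: on the rod's axis at the handle's middle, the place to grip; centre of mass 15 mm ahead. x: along the rod to the 12 mm ball tip, which ends at 152 mm, away from the robot; the rod's tail ends at -60 mm. z up.
- stand: fixed wooden board 235 x 80 x 12 mm with two posts ending in steel V forks 46 mm wide, tops at 126 mm. Origin: on the table below; x: along the board, away from the robot within 15 degrees. Forks at x = -95 and +85 mm. The skewer's origin rests at x = -50, y = 0, z = 110 mm, its x along the stand's. Hung biscuits reach 52 mm below the rod's axis.
- gold_near: golden brown hard ring biscuit, 74 mm across, hole 38 mm, 18 mm thick, 30 g, standing loose on edge in a white plastic rack. Origin: hole centre, 41 mm above the table; x axis: the hole's axis, away from the robot within 15 degrees. The nearer one. Rack: fixed, 52 mm along x, 90 mm across, walls to 28 mm. A like rack holds nearly black biscuits, not wanted; middles of racks and stand are 0.2 m or more apart.
- gold_far: golden brown hard ring biscuit, 74 mm across, hole 38 mm, 18 mm thick, 30 g, standing loose on edge in a white plastic rack. Origin: hole centre, 41 mm above the table; x axis: the hole's axis, away from the robot within 15 degrees. The farther one in the same rack, 24 mm beyond the other on the same axis.

How it is judged:
On the way:
1. both golden biscuits are threaded on the skewer and lifted clear of the rack together (x of gold_near in the frame of skewer between 0.025 and 0.145 m and y of gold_near in the frame of skewer between -0.017 and 0.017 m and z of gold_near in the frame of skewer between -0.025 and 0 m and x of gold_far in the frame of skewer between 0.025 and 0.145 m and y of gold_far in the frame of skewer between -0.017 and 0.017 m and z of gold_far in the frame of skewer between -0.025 and 0 m and height (world z) of each of gold_near, gold_far above 0.075 m and contact force between the fingers and skewer above 1 N), for 0.2 s.
At the end, for the whole second after the job is handed in: Skewer at rest in both forks as at first (within 17 mm along, 15 mm across, 8 mm in height, 7 degrees); both golden biscuits hang, rod through their holes, 25 to 145 mm ahead of its origin and short of the tip fork, slower than 0.1 m/s (x of gold_near in the frame of skewer between 0.025 and 0.145 m and y of gold_near in the frame of skewer between -0.017 and 0.017 m and z of gold_near in the frame of skewer between -0.025 and 0 m and x of gold_far in the frame of skewer between 0.025 and 0.145 m and y of gold_far in the frame of skewer between -0.017 and 0.017 m and z of gold_far in the frame of skewer between -0.025 and 0 m and x of skewer in the frame of stand between -0.067 and -0.033 m and y of skewer in the frame of stand between -0.015 and 0.015 m and z of skewer in the frame of stand between 0.102 and 0.118 m and angle between the x axis of skewer and the x axis of stand, either way round below 0.12 rad and linear speed of skewer below 0.05 m/s and linear speed of each of gold_near, gold_far below 0.1 m/s and x of each of gold_near, gold_far in the frame of stand below 0.083 m); the robot touches nothing.
It fails at once if the gripper's fingers press on a golden biscuit (over 1 N) (contact force between the fingers and gold_near above 1 N or contact force between the fingers and gold_far above 1 N).
It also fails if it takes over 67 s, if anything falls off the work surface, if the arm or the gripper's body presses on something with over 40 N, if the wrist force passes 120 N, or if a joint passes its speed limit or range.

ROBOT

A 7-joint arm with a two-finger parallel gripper is mounted at the origin on the work surface. World frame = base frame: x ahead of the robot, y to its left, z up, the work surface at z = 0. Lengths are in m, angles in rad, forces in N, time in s.
With the tool pointing down it reaches from about 0.4 to 0.85 m from the base axis. Payload 4.5 kg.
Tool frame: the origin (TCP) lies midway between the tips of the shut fingers; the grasp point (between the pads) lies 19 mm behind it; z points along the fingers, y is the direction in which the jaws open and shut (so a half turn about z gives the same grasp; the last joint's range is limited). The gripper opens to 88 mm and grips with 3 to 60 N. Pads are 18 mm wide; open, the fingers measure 123 mm over their backs; the gripper's body (75 mm by 187 mm) begins 45 mm behind the grasp point.
Start: joints at [1.341, 0.689, -0.195, 1.565, 0.157, 0.902, -0.215], TCP at [0.163, -0.603, 0.239] pointing down, gripper open.
Joint ranges: [-3.01, 3.01], [-0.46, 2.08], [-1.47, 1.51], [0.13, 2.56], [-1, 4.14], [0.04, 2.09], [-2.66, 2.66]. Speed limits (rad/s): [2.57, 2.57, 3.14, 3.14, 3.14, 3.14, 3.14].

INTERFACE

Orientations are given as a unit quaternion [x, y, z, w].
In Python, from plant import get_state, snapshot, finish_job, regions_of gives the robot as it stands.
- The arm moves only by the tool send_rows, never from a script. Its argument "series" is a list of rows, each an object of numbers: "grip": the opening, from 0 (shut) to 1 (fully open); "dx", "dy", "dz": the shift along the tool's x, y, z in mm; "turn": the turn about the tool's z in rad. A call has 1 to 20 rows; each row shifts and turns the commanded pose from where the row before left it, along the tool's axes as they then stand; what a row does not reach is not made up. A row lasts 1/10 s, in which the tool goes at most 50 mm and 8.59 degrees, less where a joint would pass 70% of its speed; a pose out of reach is approached as far as the arm can. A call is refused whole if a number of a shift passes 50 or a number of a turn 0.15, either way. A call with a gripper value outside its range is refused whole. The fingers move at their own pace and stop on an object; "force" is the grip in N (left out, the last holds). Time passes only in rows, so rows that do not move let the fingers close. It gives the time, the measured TCP pose, the force and the opening at its end, in the units of the state.
- get_state(): the state, without advancing time (a new reading comes with each control period).
- snapshot(name): name is "side" or "top" or "wrist"; returns a dict with "img" (480x640x3 uint8, red, green, blue), "depth" (480x640 float32, m along the optical axis (not along the pixel's ray), 0 where there is no reading), "fov_y" (degrees; the focal length in pixels is half the picture's height over the tangent of half this angle, whatever the lens; pixels are square), "cx", "cy" (the principal point, pixels), "R" (3x3) and "t" (3): a world point X has camera coordinates R X + t. Camera axes: x right, y down, z forward; pixel columns grow to the right and rows downward; lengths in m; the calibration is good to about 2 mm. A picture is of the moment at which its call begins.
- finish_job(): hands the job in, once; it reports no verdict.
Trained networks look in a picture, given as the dict that the camera call returned (one of the last four; its "shot" number tells which), for a name from the list of things; names that differ only in an ending like _2 or _b are one class to them, and where a whole thing is asked for, a point or a joint stands for the part that bears it (a point fixed in the world has none). Each returns a list of dicts, best first, with "score" (0 to 1); they miss things now and then, are a little off and sometimes report something else, mostly with a low value. They report only what shows in the picture. A call takes as long as a camera call.
- regions_of(picture, target): "pixels" (480x640 bool, what is visible of it) and "extent" ([left, top, right, bottom] in pixels, round what is visible of it).
The state is a dict: "clock": time; "q": joint angles; "qd": joint speeds; "joint_torque": joint torques, N m; "tool_pos": TCP position; "eef_rot": TCP orientation; "contact_force": force on the tool from outside, world axes, zero at the start; "moment": the same for the moment, N m; "opening": opening from 0.0 (shut) to 1.0 (fully open).
Only numpy, scipy, OpenCV 4.12 (cv2) and the standard library are available. Lean on these libraries where they do the work, as an engineer would, in place of code of your own. Each camera call takes 0.05 s, during which the arm holds its last target.

## Working session

There is one attempt and no reset: what is moved stays moved. The work goes in short steps, Python scripts to look and compute and a tool call to move; the robot and the scene stay as the last step left them, time stands still between calls to the robot, and variables do not carry over. Pictures are saved under pics/ and viewed, and the job is handed in when it is done.

Besides the shell and the picture viewer there is one more tool, called after "Emit:" as name(argument=value, ...) on one line, values as JSON. send_rows: Moves the arm, as the interface text tells. Its arguments: {"type":"object","properties":{"series":{"type":"array","items":{"type":"object","properties":{"grip":{"type":"number"},"dx":{"type":"number"},"dy":{"type":"number"},"dz":{"type":"number"},"turn":{"type":"number"}}}},"force":{"type":"number"}},"required":["series"]}

```bash
mkdir -p pics; ls
python3 - <<'E'
from plant import *
import cv2,numpy as np
s=get_state();print({k:np.round(v,4).tolist() for k,v in s.items()})
for n in("side","top"):
    p=snapshot(n);cv2.imwrite(f"pics/{n}1.png",p["img"][:,:,::-1]);np.savez(f"pics/{n}1.npz",**p)
    print(n,p["fov_y"],p["cx"],p["cy"],np.round(p["R"],3).tolist(),p["t"])
    for t in("skewer","stand","gold_near","gold_far"):
        for r in regions_of(p,t)[:3]: print(t,round(r["score"],2),r["extent"])
E
```

```text
pics
{'clock': 0.0, 'q': [1.3408, 0.69, -0.1945, 1.5663, 0.1573, 0.9025, -0.2151], 'qd': [0.0014, 0.0009, 0.0001, -0.0024, -0.0003, -0.0001, 0.0], 'joint_torque': [-0.0005, -52.7564, -1.2673, -15.3428, -0.0527, 0.0065, 0.0002], 'tool_pos': [0.1628, -0.6028, 0.2379], 'eef_rot': [0.9913, 0.1316, -0.0002, -0.0009], 'contact_force': [-0.3626, -0.1695, 0.6045], 'moment': [-0.0253, -0.0286, -0.0245], 'opening': 1.0019}
side 54.31882612559085 321.0726334631096 235.38183227573157 [[0.964, -0.266, -0.002], [-0.133, -0.476, -0.869], [0.231, 0.838, -0.494]] [-0.55391756  0.18482868  0.66571375]
skewer 0.58 [293.7, 226.7, 412.2, 265.1]
stand 0.8 [282.1, 216.8, 422.4, 322.1]
gold_near 0.6 [377.3, 354.6, 408.6, 410.8]
gold_far 0.91 [398.8, 349.9, 427.6, 408.8]
top 43.9577680906853 319.77688132907 237.54483326622974 [[-0.017, -1.0, 0.0], [-0.977, 0.016, -0.21], [0.21, -0.004, -0.978]] [0.01589323 0.60653297 1.02174607]
stand 0.82 [301.0, 170.3, 352.1, 294.6]
gold_near 0.76 [432.9, 231.7, 470.0, 250.4]
```

View pics/side1.png

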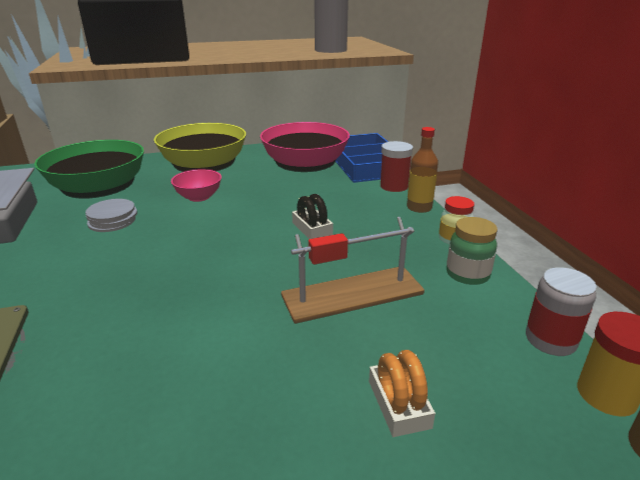

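View pics/top1.png

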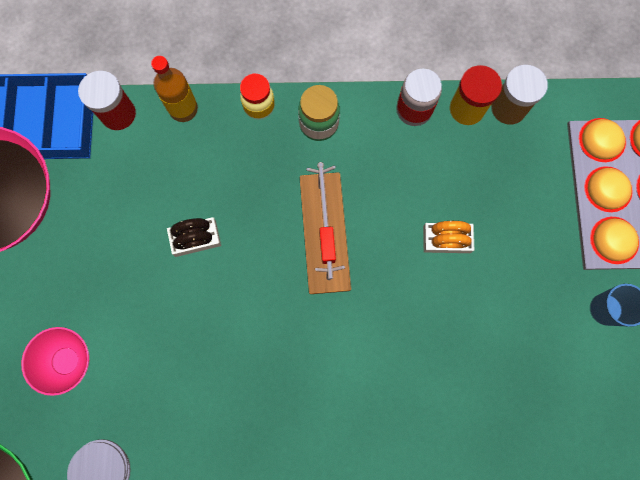

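The top view shows the red handle at (327,245), the fork cross-bars at (330,270) and (321,168), and the golden biscuits at (452,228) and (452,241). Next I'll measure these in 3D.

```bash
cat > h.py <<'E'
import numpy as np,cv2
def cloud(p):
    f=240/np.tan(np.radians(float(p["fov_y"]))/2)
    v,u=np.mgrid[:480,:640];d=p["depth"]
    c=np.stack([(u-p["cx"])/f*d,(v-p["cy"])/f*d,d],-1)
    return (c-p["t"])@p["R"]
def line(pts):  # x = along; fit y(x)
    return cv2.fitLine(pts.astype(np.float32),cv2.DIST_HUBER,0,.01,.01).ravel()
E
python3 - <<'E'
from h import *
for n in("top","side"):
    p=dict(np.load(f"pics/{n}1.npz"));W=cloud(p);I=p["img"].astype(int)
    h=cv2.cvtColor(p["img"],cv2.COLOR_RGB2HSV).astype(int)
    ok=p["depth"]>0;X=W[...,0];Y=W[...,1];Z=W[...,2]
    print(n,"table z",np.median(Z[300:340,200:280]))
    v,u=np.mgrid[:480,:640]
    box=((u>290)&(u<365)&(v>155)&(v<300)) if n=="top" else ((u>275)&(u<430)&(v>205)&(v<325))
    red=ok&box&((h[...,0]<5)|(h[...,0]>175))&(h[...,1]>200)&(h[...,2]>90)
    P=W[red];print("red",len(P),P.mean(0),np.percentile(P,[2,50,98],axis=0).round(4).tolist())
    if n=="top":
        T=P[P[:,2]>.112];r=cv2.minAreaRect((T[:,:2]*1000).astype(np.float32));print("redrect",r, len(T))
    steel=ok&box&(h[...,1]<70)&(Z>.09)
    P=W[steel];print("steel",len(P),np.percentile(P,[2,50,98],axis=0).round(4).tolist())
    board=ok&box&(h[...,0]>5)&(h[...,0]<20)&(h[...,1]>80)&(abs(Z-.012)<.008)
    P=W[board];r=cv2.minAreaRect((P[:,:2]*1000).astype(np.float32));print("board",len(P),r)
    gb=((u>415)&(u<485)&(v>210)&(v<260)) if n=="top" else ((u>365)&(u<435)&(v>340)&(v<432))
    gold=ok&gb&(h[...,0]>6)&(h[...,0]<22)&(h[...,1]>120)
    P=W[gold];print("gold",len(P),np.percentile(P,[2,50,98],axis=0).round(4).tolist())
    if n=="top":
        T=P[P[:,2]>.06]; med=np.median(T[:,0])
        np.save("pics/gold.npy",P)
        r=cv2.minAreaRect((P[P[:,2]>.04][:,:2]*1000).astype(np.float32));print("goldrect",r)
    wh=ok&gb&(h[...,1]<60)&(h[...,2]>150)&(Z>.015)
    P=W[wh];r=cv2.minAreaRect((P[:,:2]*1000).astype(np.float32));print("rack",len(P),r,np.percentile(P[:,2],[5,50,95]))
    a=np.array(cv2.boxPoints(r));print(a.round(1).tolist())
E
```

```text
top table z -0.0010825533056889988
red 237 [ 0.58818237 -0.00496852  0.11852217] [[0.5548, -0.0183, 0.0988], [0.5944, -0.003, 0.1197], [0.6133, 0.0055, 0.1231]]
redrect ((584.7621459960938, -6.508274078369141), (60.14271926879883, 23.048179626464844), 4.086244583129883) 224
steel 512 [[0.5287, -0.0289, 0.1066], [0.6645, -0.0018, 0.1121], [0.7309, 0.0227, 0.1248]]
board 3863 ((630.62890625, -3.2407455444335938), (234.80233764648438, 78.9592056274414), 3.897998094558716)
gold 911 [[0.5923, -0.2697, 0.0183], [0.6081, -0.236, 0.065], [0.6318, -0.2047, 0.0768]]
goldrect ((613.064453125, -238.0129852294922), (70.33027648925781, 42.056785583496094), 87.60894012451172)
rack 283 ((613.0040283203125, -239.30804443359375), (91.45262145996094, 51.790618896484375), 87.35894775390625) [0.0222973  0.02621973 0.03178894]
[[585.0, -283.79998779296875], [636.7999877929688, -286.20001220703125], [641.0, -194.8000030517578], [589.2000122070312, -192.39999389648438]]
side table z -0.00017067716093322355<stdin>:10: RuntimeWarning: Mean of empty slice.
  ret = um.true_divide(
Traceback (most recent call last):
IndexError: index -1 is out of bounds for axis 0 with size 0
```

Run:
```python
import cv2,numpy as np
p=np.load("pics/top1.npz")["img"][:,:,::-1]
a=cv2.resize(p[155:305,280:370],None,fx=4,fy=4,interpolation=cv2.INTER_CUBIC)
b=cv2.resize(p[210:262,415:485],None,fx=5,fy=5,interpolation=cv2.INTER_CUBIC)
o=np.zeros((600,720,3),np.uint8);o[:,:360]=a;o[:260,365:715]=b;
s=np.load("pics/side1.npz")["img"][:,:,::-1];c=cv2.resize(s[340:435,360:440],None,fx=3.4,fy=3.4);o[270:270+c.shape[0],365:365+c.shape[1]]=c
cv2.imwrite("pics/z1.png",o)
```

```text
(no output)
```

View pics/z1.png

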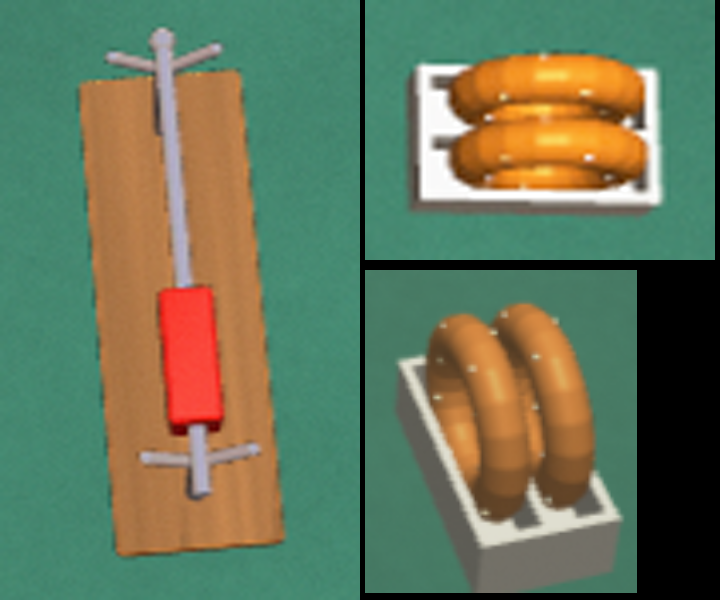

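Run:
```python
from h import *
p=dict(np.load("pics/side1.npz"));W=cloud(p);h=cv2.cvtColor(p["img"],cv2.COLOR_RGB2HSV).astype(int)
print(p["img"][249,328],p["depth"][249,328],W[249,328],h[249,328], W[290,320],W[385,400])
v,u=np.mgrid[:480,:640];ok=p["depth"]>0
red=ok&(u>300)&(u<355)&(v>230)&(v<268)&(p["img"][...,0]>110)&(p["img"][...,1]<60)
P=W[red];print("red",len(P),np.percentile(P,[2,50,98],axis=0).round(4).tolist())
def ana(P,n):
    # top ridges
    T=P[P[:,2]>.055]; m=np.median(T[:,0])
    _,lab,c=cv2.kmeans(P[P[:,2]>.045][:,[0]].astype(np.float32),2,None,(3,50,1e-6),5,cv2.KMEANS_PP_CENTERS)
    Q=P[P[:,2]>.045]
    for k in np.argsort(c.ravel()):
        S=Q[lab.ravel()==k];t=S[S[:,2]>S[:,2].max()-.006]
        print(n,len(S),"ridge",t.mean(0).round(4),"y range",np.percentile(S[:,1],[1,99]).round(4),"x range",np.percentile(S[:,0],[1,99]).round(4))
        # circle fit in y,z with tube: major r 28, minor 9 : torus fit
g=np.load("pics/gold.npy");ana(g,"top")
gm=ok&(u>365)&(u<435)&(v>340)&(v<432)&(h[...,0]>6)&(h[...,0]<22)&(h[...,1]>120)
gs=W[gm];ana(gs,"side")
# torus-pair fit: params x,y,yaw ; near at -12, far +12
from scipy.optimize import least_squares
def res(q,P):
    x,y,z,a=q;d=P-[x,y,z];ca,sa=np.cos(a),np.sin(a)
    X=d[:,0]*ca+d[:,1]*sa;Y=-d[:,0]*sa+d[:,1]*ca;Z=d[:,2]
    r=np.hypot(Y,Z)-.028
    return np.minimum(np.abs(np.hypot(r,X-.012)-.0095),np.abs(np.hypot(r,X+.012)-.0095))
for n,P in(("top",g),("side",gs),("both",np.vstack([g,gs]))):
    for a0 in(0,-.1):
        s=least_squares(res,[.613,-.238,.041,a0],args=(P,),loss="soft_l1",f_scale=.002,x_scale=[.01,.01,.01,.1]);print(n,s.x.round(4),s.cost*1e6)
# rod line in top
p=dict(np.load("pics/top1.npz"));W=cloud(p);h=cv2.cvtColor(p["img"],cv2.COLOR_RGB2HSV).astype(int);ok=p["depth"]>0
st=ok&(u>290)&(u<365)&(v>155)&(v<300)&(h[...,1]<70)&(W[...,2]>.1)&(abs(W[...,2]-.112)<.008)
P=W[st];rod=P[(P[:,0]>.625)&(P[:,0]<.70)]
l=line(rod[:,:2]);print("rod",len(rod),l,np.degrees(np.arctan2(l[1],l[0])),rod[:,2].mean())
print("rod y at .581,.613", l[3]+(.581-l[2])*l[1]/l[0]); 
R=P[abs(P[:,1]-(l[3]+(P[:,0]-l[2])*l[1]/l[0]))<.008];print("x ends",R[:,0].min(),R[:,0].max())
```

```text
[110  40  35] 0.7277537 [ 0.58040179 -0.02053274  0.11054361] [  2 174 110] [0.57476291 0.00704569 0.01355408] [ 0.59714409 -0.2662756   0.06530407]
red 387 [[0.5552, -0.0222, 0.1106], [0.5781, -0.0155, 0.1207], [0.6097, 0.0005, 0.1225]]
top 351 ridge [ 0.6008 -0.2395  0.0751] y range [-0.2698 -0.2035] x range [0.5916 0.6106]
top 346 ridge [ 0.6244 -0.2391  0.0763] y range [-0.2724 -0.2046] x range [0.6157 0.6333]
side 806 ridge [ 0.5996 -0.2433  0.0751] y range [-0.2758 -0.2134] x range [0.5911 0.6076]
side 747 ridge [ 0.6233 -0.244   0.0749] y range [-0.2768 -0.2167] x range [0.6149 0.6304]
top [ 0.6137 -0.2391  0.0386 -0.0337] 762.9746525407945
top [ 0.6137 -0.2391  0.0386 -0.0337] 762.9746525455694
side [ 0.6132 -0.2399  0.04   -0.0342] 741.9331956276221
side [ 0.6132 -0.2399  0.04   -0.0342] 741.9331956275389
both [ 0.6134 -0.2399  0.0396 -0.0358] 1737.604967655453
both [ 0.6134 -0.2399  0.0396 -0.0358] 1737.6049676657017
rod 169 [ 0.99735504  0.07268398  0.6627601  -0.00119997] 4.168161 0.11189737422446604
rod y at .581,.613 -0.0071583753
x ends 0.5249818489225988 0.7359699129096524
```

Emit:
send_rows(series=[{"turn":0.1,"grip":1},{"turn":0.092},{"dx":20,"dy":-25},{"dx":26,"dy":-31.8},{"dx":26,"dy":-31.8},{"dx":26,"dy":-31.8},{"dx":26,"dy":-31.8},{"dx":26,"dy":-31.8},{"dx":26,"dy":-31.8},{"dx":26,"dy":-31.8},{"dx":26,"dy":-31.8},{"dx":26,"dy":-31.8},{"dx":26,"dy":-31.8},{"dx":26,"dy":-31.8},{"dx":26,"dy":-31.8},{"dx":26,"dy":-31.8},{"dx":26,"dy":-31.8},{"dx":26,"dy":-31.8},{"dx":26,"dy":-31.8},{}])

```text
schema error: expected keys grip, dx, dy, dz, turn
```

```bash
cat >> h.py <<'E'
from plant import get_state
from scipy.spatial.transform import Rotation as Ro
def st():
    s=get_state();R=Ro.from_quat(s["eef_rot"]).as_matrix()
    print("t",round(float(s["clock"]),2),"pos",np.round(s["tool_pos"],4),"yaw",round(float(np.arctan2(R[1,0],R[0,0])),4),"down",R[:,2].round(3),"F",np.round(s["contact_force"],1),"op",round(float(s["opening"]),3));return s,R
def go(x,y,z,yaw=None):
    s,R=st();d=R.T@(np.array([x,y,z])-s["tool_pos"])*1000
    a=np.arctan2(R[1,0],R[0,0]);print("need d(tool mm)",d.round(1),"turn",None if yaw is None else round(float(a-yaw),4))
E
python3 -c "
from h import *
go(.5845,-.0066,.2,.0715);go(.5845,-.0066,.092,.0715)"
```

```text
t 0.5 pos [ 0.163  -0.6034  0.2387] yaw 0.2638 down [ 0. -0. -1.] F [ 0.4  1.  -0.5] op 1.001
need d(tool mm) [ 562.5 -466.2   38.7] turn 0.1923
t 0.5 pos [ 0.163  -0.6034  0.2387] yaw 0.2638 down [ 0. -0. -1.] F [ 0.4  1.  -0.5] op 1.001
need d(tool mm) [ 562.5 -466.2  146.7] turn 0.1923
```

All keys are needed in every row.

Emit:
send_rows(series=[{"dx":0,"dy":0,"dz":0,"turn":0.1,"grip":1},{"dx":0,"dy":0,"dz":0,"turn":0.092,"grip":1},{"dx":20,"dy":-25,"dz":0,"turn":0,"grip":1},{"dx":26,"dy":-31.8,"dz":0,"turn":0,"grip":1},{"dx":26,"dy":-31.8,"dz":0,"turn":0,"grip":1},{"dx":26,"dy":-31.8,"dz":0,"turn":0,"grip":1},{"dx":26,"dy":-31.8,"dz":0,"turn":0,"grip":1},{"dx":26,"dy":-31.8,"dz":0,"turn":0,"grip":1},{"dx":26,"dy":-31.8,"dz":0,"turn":0,"grip":1},{"dx":26,"dy":-31.8,"dz":0,"turn":0,"grip":1},{"dx":26,"dy":-31.8,"dz":0,"turn":0,"grip":1},{"dx":26,"dy":-31.8,"dz":0,"turn":0,"grip":1},{"dx":26,"dy":-31.8,"dz":0,"turn":0,"grip":1},{"dx":26,"dy":-31.8,"dz":0,"turn":0,"grip":1},{"dx":26,"dy":-31.8,"dz":0,"turn":0,"grip":1},{"dx":26,"dy":-31.8,"dz":0,"turn":0,"grip":1},{"dx":26,"dy":-31.8,"dz":0,"turn":0,"grip":1},{"dx":26,"dy":-31.8,"dz":0,"turn":0,"grip":1},{"dx":26,"dy":-31.8,"dz":0,"turn":0,"grip":1},{"dx":0,"dy":0,"dz":0,"turn":0,"grip":1}])

```text
clock: 2.5
tool_pos: [0.563, -0.0322, 0.2388]
eef_rot: [0.999, 0.041, 0.002, -0.002]
contact_force: [-0.6, 0.7, 0.1]
opening: 0.997
```

```bash
python3 -c "
from h import *
go(.5845,-.0066,.092,.0715)"
```

```text
t 2.5 pos [ 0.563  -0.0322  0.2388] yaw 0.0816 down [ 0.004  0.005 -1.   ] F [-0.6  0.7  0.1] op 0.997
need d(tool mm) [ 22.8 -23.1 147.1] turn 0.0101
```

Emit:
send_rows(series=[{"dx":0,"dy":0,"dz":0,"turn":0,"grip":1},{"dx":0,"dy":0,"dz":0,"turn":0,"grip":1}])

```text
clock: 2.7
tool_pos: [0.5588, -0.0412, 0.2386]
eef_rot: [0.999, 0.035, -0.0, 0.001]
contact_force: [-0.5, -0.2, -0.1]
opening: 0.999
```

```bash
python3 -c "
from h import *
go(.5845,-.0066,.092,.0715)
from plant import *
p=snapshot('wrist');cv2.imwrite('pics/w1.png',p['img'][:,:,::-1])"
```

```text
t 2.7 pos [ 0.5588 -0.0412  0.2386] yaw 0.07 down [-0.001 -0.001 -1.   ] F [-0.5 -0.2 -0.1] op 0.999
need d(tool mm) [ 28.2 -32.9 146.6] turn -0.0015
```

View pics/w1.png

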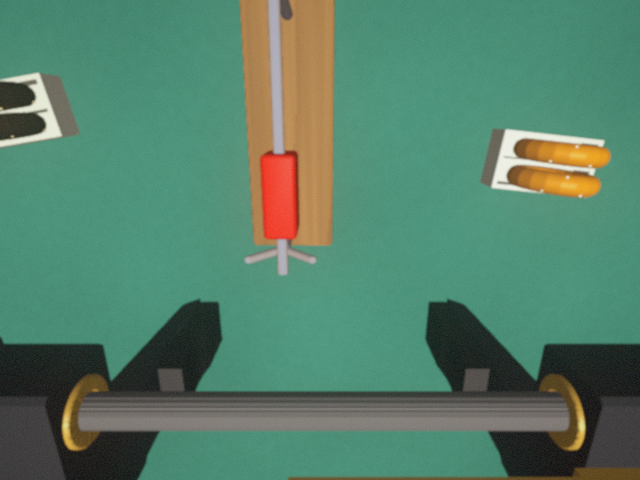

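The wrist view shows the red handle at (280,195), left of the finger middle at about column 324. That agrees with the computed shift of -33 mm in tool y.

Emit:
send_rows(series=[{"dx":14,"dy":-16,"dz":0,"turn":0,"grip":1},{"dx":14,"dy":-17,"dz":0,"turn":0,"grip":1},{"dx":0,"dy":0,"dz":20,"turn":0,"grip":1},{"dx":0,"dy":0,"dz":25,"turn":0,"grip":1},{"dx":0,"dy":0,"dz":20,"turn":0,"grip":1},{"dx":0,"dy":0,"dz":0,"turn":0,"grip":1},{"dx":0,"dy":0,"dz":0,"turn":0,"grip":1}])

```text
clock: 3.45
tool_pos: [0.5849, -0.006, 0.1741]
eef_rot: [0.999, 0.035, -0.0, 0.0]
contact_force: [-0.6, 0.2, 0.6]
opening: 1.002
```

```bash
python3 -c "
from h import *
go(.5845,-.0066,.092,.0715)
from plant import *
p=snapshot('wrist');cv2.imwrite('pics/w2.png',p['img'][:,:,::-1])"
```

```text
t 3.45 pos [ 0.5849 -0.006   0.1741] yaw 0.0701 down [-0.    -0.001 -1.   ] F [-0.6  0.2  0.6] op 1.002
need d(tool mm) [-0.4  0.5 82.1] turn -0.0014
```

View pics/w2.png

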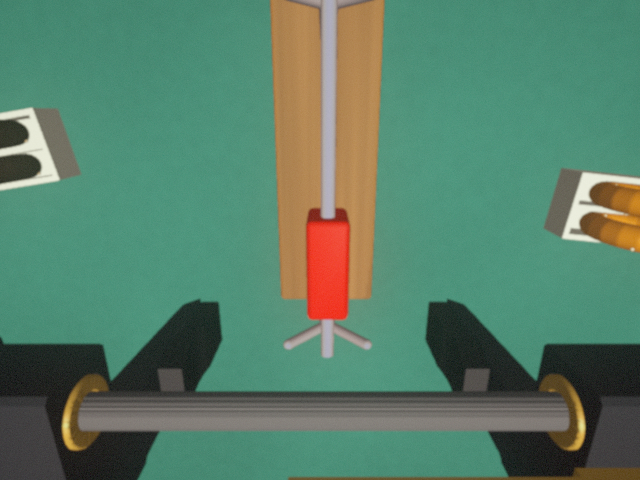

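The handle is now centred between the fingers (column 328 against 324) and the rod is parallel to tool x. I'll descend and grip.

Emit:
send_rows(series=[{"dx":0,"dy":0,"dz":25,"turn":0,"grip":1},{"dx":0,"dy":0,"dz":25,"turn":0,"grip":1},{"dx":0,"dy":0,"dz":20,"turn":0,"grip":1},{"dx":0,"dy":0.3,"dz":12,"turn":0,"grip":1},{"dx":0,"dy":0,"dz":0,"turn":0,"grip":0.4},{"dx":0,"dy":0,"dz":0,"turn":0,"grip":0.1},{"dx":0,"dy":0,"dz":0,"turn":0,"grip":0},{"dx":0,"dy":0,"dz":0,"turn":0,"grip":0},{"dx":0,"dy":0,"dz":0,"turn":0,"grip":0},{"dx":0,"dy":0,"dz":0,"turn":0,"grip":0},{"dx":0,"dy":0,"dz":0,"turn":0,"grip":0},{"dx":0,"dy":0,"dz":0,"turn":0,"grip":0}], force=50)

```text
clock: 4.7
tool_pos: [0.5852, -0.0062, 0.0918]
eef_rot: [0.999, 0.036, 0.0, 0.001]
contact_force: [0.5, -6.5, 1.9]
opening: 0.297
```

```bash
python3 -c "
from h import *
st()"
```

```text
t 4.7 pos [ 0.5852 -0.0062  0.0918] yaw 0.0714 down [ 0.    -0.002 -1.   ] F [ 0.5 -6.5  1.9] op 0.297
```

Emit:
send_rows(series=[{"dx":0,"dy":0,"dz":0,"turn":0,"grip":0},{"dx":0,"dy":0,"dz":0,"turn":0,"grip":0},{"dx":0,"dy":0,"dz":-10,"turn":0,"grip":0},{"dx":0,"dy":0,"dz":-20,"turn":0,"grip":0},{"dx":0,"dy":0,"dz":-20,"turn":0,"grip":0},{"dx":0,"dy":0,"dz":-20,"turn":0,"grip":0},{"dx":0,"dy":0,"dz":-10,"turn":0,"grip":0},{"dx":0,"dy":0,"dz":0,"turn":0,"grip":0},{"dx":0,"dy":0,"dz":0,"turn":0,"grip":0}], force=50)

```text
clock: 5.6
tool_pos: [0.5847, -0.0045, 0.1713]
eef_rot: [0.999, 0.036, -0.0, -0.0]
contact_force: [-0.4, 0.5, -1.3]
opening: 0.272
```

Run:
```python
from h import *
from plant import *
st()
p=snapshot('top');q=snapshot('side')
v,u=np.mgrid[:480,:640]
W=cloud(p);h=cv2.cvtColor(p["img"],cv2.COLOR_RGB2HSV).astype(int)
m=(p["depth"]>0)&(h[...,1]<70)&(abs(W[...,2]-.19)<.03)&(W[...,0]>.63)&(W[...,0]<.75)&(abs(W[...,1])<.05)
P=W[m];print(len(P),line(P).round(4))
if len(P): 
    for a in (.64,.66,.68,.70,.72): 
        S=P[abs(P[:,0]-a)<.01]; print(a,len(S),S.mean(0).round(4) if len(S) else '')
    print("tip x",P[:,0].max())
cv2.imwrite('pics/c2.png',np.hstack([cv2.resize(p['img'][130:310,230:420],(400,379)),cv2.resize(q['img'][140:320,240:440],(400,379))])[:,:,::-1])
```

```text
t 5.6 pos [ 0.5847 -0.0045  0.1713] yaw 0.0724 down [-0.001  0.    -1.   ] F [-0.4  0.5 -1.3] op 0.272Traceback (most recent call last):
  File "<stdin>", line 8, in <module>
  File "h.py", line 8, in line
    return cv2.fitLine(pts.astype(np.float32),cv2.DIST_HUBER,0,.01,.01).ravel()
           ~~~~~~~~~~~^^^^^^^^^^^^^^^^^^^^^^^^^^^^^^^^^^^^^^^^^^^^^^^^^
cv2.error: OpenCV(4.12.0) /io/opencv/modules/imgproc/src/linefit.cpp:102: error: (-215:Assertion failed) count > 0 in function 'fitLine3D_wods'
```

```bash
cat > look.py <<'E'
from h import *
from plant import *
import sys
def look(tag,names=('top','side')):
    st();out=[]
    for n in names:
        p=snapshot(n);np.savez(f'pics/{n}_{tag}.npz',**p)
        out.append(cv2.resize(p['img'],(400,300)))
    cv2.imwrite(f'pics/{tag}.png',np.hstack(out)[:,:,::-1])
if __name__=="__main__": look(sys.argv[1])
E
python3 look.py c3
```

```text
t 5.7 pos [ 0.5843 -0.0048  0.1707] yaw 0.0723 down [-0.002  0.    -1.   ] F [-0.7  0.  -2.1] op 0.264
```

View pics/c3.png

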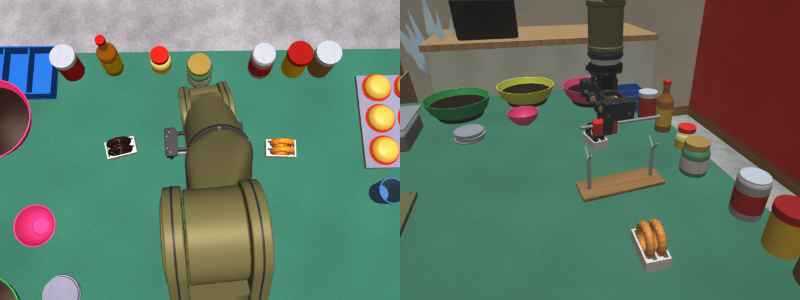

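The side view shows the skewer lifted and roughly level in the gripper; the arm hides it in the top view. I'll measure the rod's line from the side camera.

```bash
cat > rod.py <<'E'
from h import *
import sys
def rod(tag,tcp,yaw):
    p=dict(np.load(f'pics/side_{tag}.npz'));W=cloud(p);h=cv2.cvtColor(p["img"],cv2.COLOR_RGB2HSV).astype(int)
    o=np.array([tcp[0],tcp[1],tcp[2]+.019]);d=W-o
    X=d[...,0]*np.cos(yaw)+d[...,1]*np.sin(yaw);Y=-d[...,0]*np.sin(yaw)+d[...,1]*np.cos(yaw);Z=d[...,2]
    m=(p["depth"]>0)&(X>.035)&(X<.17)&(abs(Y)<.02)&(abs(Z)<.025)&(h[...,1]<90)
    P=np.stack([X[m],Y[m],Z[m]],-1);print(len(P))
    for a in np.arange(.04,.161,.02):
        S=P[abs(P[:,0]-a)<.01];print(round(a,2),len(S),np.median(S,0).round(4) if len(S) else '')
    print("tip",np.percentile(P[:,0],99.5))
if __name__=="__main__": rod(sys.argv[1],[float(a) for a in sys.argv[2].split(',')],float(sys.argv[3]))
E
python3 rod.py c3 .5843,-.0048,.1707 .0723
```

```text
347
0.04 44 [ 0.0425 -0.0027  0.0005]
0.06 59 [ 0.0596 -0.0034  0.0009]
0.08 63 [ 0.0799 -0.003   0.0001]
0.1 60 [ 0.0999 -0.0031  0.0006]
0.12 58 [ 0.1198 -0.0035  0.0004]
0.14 63 [ 0.1404 -0.0037  0.0008]
0.16 0 
tip 0.14726309854586253
```

```bash
python3 -c "
from h import *
s,R=st();d=np.array([.4185,-.2325])-s['tool_pos'][:2];a=-.037
print(d@[np.cos(a),np.sin(a)],d@[np.sin(a),-np.cos(a)])"
```

```text
t 5.8 pos [ 0.5845 -0.005   0.1707] yaw 0.072 down [-0.002 -0.    -1.   ] F [ 0.  -0.2 -1.2] op 0.27
-0.15746718337089544 0.23349635976061042
```

Emit:
send_rows(series=[{"dx":0,"dy":0,"dz":0,"turn":0.055,"grip":0},{"dx":0,"dy":0,"dz":0,"turn":0.054,"grip":0},{"dx":-7.5,"dy":11.5,"dz":0,"turn":0,"grip":0},{"dx":-15,"dy":22,"dz":0,"turn":0,"grip":0},{"dx":-15,"dy":22,"dz":0,"turn":0,"grip":0},{"dx":-15,"dy":22,"dz":0,"turn":0,"grip":0},{"dx":-15,"dy":22,"dz":0,"turn":0,"grip":0},{"dx":-15,"dy":22,"dz":0,"turn":0,"grip":0},{"dx":-15,"dy":22,"dz":0,"turn":0,"grip":0},{"dx":-15,"dy":22,"dz":0,"turn":0,"grip":0},{"dx":-15,"dy":22,"dz":0,"turn":0,"grip":0},{"dx":-15,"dy":22,"dz":0,"turn":0,"grip":0},{"dx":-15,"dy":22,"dz":0,"turn":0,"grip":0},{"dx":0,"dy":2,"dz":20,"turn":0,"grip":0},{"dx":0,"dy":0,"dz":25,"turn":0,"grip":0},{"dx":0,"dy":0,"dz":25,"turn":0,"grip":0},{"dx":0,"dy":0,"dz":25,"turn":0,"grip":0},{"dx":0,"dy":0,"dz":10,"turn":0,"grip":0},{"dx":0,"dy":0,"dz":0,"turn":0,"grip":0},{"dx":0,"dy":0,"dz":0,"turn":0,"grip":0}], force=50)

```text
clock: 7.8
tool_pos: [0.4191, -0.2329, 0.0673]
eef_rot: [1.0, -0.019, 0.0, 0.0]
contact_force: [-0.1, -0.1, -2.5]
opening: 0.269
```

```bash
python3 look.py c4; python3 -c "
from h import *
go(.4185,-.2325,.024,-.037)"
```

```text
t 7.8 pos [ 0.4191 -0.2329  0.0673] yaw -0.0372 down [ 0. -0. -1.] F [-0.1 -0.1 -2.5] op 0.269
t 7.9 pos [ 0.4196 -0.233   0.0677] yaw -0.0371 down [ 0.002 -0.001 -1.   ] F [-0.1 -0.5 -1.1] op 0.264
need d(tool mm) [-1.2 -0.5 43.7] turn -0.0001
```

View pics/c4.png

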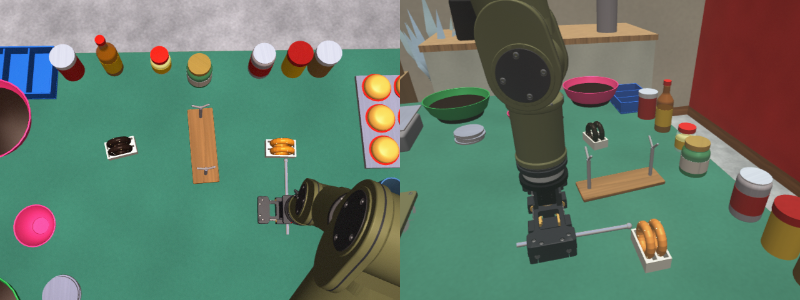

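Both views now show the rod pointing at the golden biscuits. I'll measure the rod and the biscuits in the same images.

```bash
cat > rel.py <<'E'
from h import *
import sys
C=np.array([.6134,-.2397]);a=-.037
def rel(tag,zc):
  for n in('top','side'):
    p=dict(np.load(f'pics/{n}_{tag}.npz'));W=cloud(p);h=cv2.cvtColor(p["img"],cv2.COLOR_RGB2HSV).astype(int)
    d=W[...,:2]-C;X=d[...,0]*np.cos(a)+d[...,1]*np.sin(a);Y=-d[...,0]*np.sin(a)+d[...,1]*np.cos(a);Z=W[...,2]
    m=(p["depth"]>0)&(X>-.16)&(X<-.03)&(abs(Y)<.03)&(abs(Z-zc)<.03)&(h[...,1]<90)
    P=np.stack([X[m],Y[m],Z[m]],-1)
    print(n,len(P),"line",line(P).round(4),"end",np.percentile(P[:,0],99.5).round(4))
    for x in np.arange(-.15,-.03,.02):
        S=P[abs(P[:,0]-x)<.01];print(round(x,2),len(S),np.median(S,0).round(4) if len(S) else '')
rel(sys.argv[1],float(sys.argv[2]))
E
python3 rel.py c4 .086
```

```text
top 272 line [ 1.     -0.0051 -0.0024 -0.0943  0.0015  0.0871] end -0.0446
-0.15 20 [-0.1439  0.0017  0.0866]
-0.13 52 [-0.131   0.0021  0.0875]
-0.11 44 [-0.1097  0.0017  0.0877]
-0.09 53 [-0.0903  0.002   0.087 ]
-0.07 56 [-0.0704  0.0014  0.0867]
-0.05 47 [-0.0512  0.0013  0.0879]
side 665 line [ 1.00e+00 -8.40e-03  3.00e-04 -9.73e-02 -2.70e-03  8.79e-02] end -0.0446
-0.15 68 [-0.1456 -0.0028  0.0885]
-0.13 127 [-0.1303 -0.0029  0.0883]
-0.11 121 [-0.1102 -0.003   0.0883]
-0.09 123 [-0.0905 -0.003   0.0882]
-0.07 118 [-0.0698 -0.0034  0.0883]
-0.05 108 [-0.0514 -0.0037  0.0886]
```

The rod is within about 2 mm of the biscuits' axis and level. I'll lower it 43.5 mm.

Emit:
send_rows(series=[{"dx":0,"dy":0,"dz":15,"turn":0,"grip":0},{"dx":0,"dy":0,"dz":15,"turn":0,"grip":0},{"dx":0,"dy":0,"dz":10,"turn":0,"grip":0},{"dx":0,"dy":0,"dz":3.5,"turn":0,"grip":0},{"dx":0,"dy":0,"dz":0,"turn":0,"grip":0},{"dx":0,"dy":0,"dz":0,"turn":0,"grip":0}], force=50)

```text
clock: 8.5
tool_pos: [0.4193, -0.2327, 0.0237]
eef_rot: [1.0, -0.019, 0.0, 0.0]
contact_force: [-0.2, -0.3, -2.9]
opening: 0.269
```

```bash
python3 look.py c5; python3 rel.py c5 .042
python3 - <<'E'
import cv2,numpy as np
p=np.load("pics/side_c5.npz")["img"][:,:,::-1]; t=np.load("pics/top_c5.npz")["img"][:,:,::-1]
cv2.imwrite("pics/z5.png",np.hstack([cv2.resize(p[320:450,310:450],(420,390)),cv2.resize(t[200:330,400:525],(375,390))]))
E
```

```text
t 8.5 pos [ 0.4193 -0.2327  0.0237] yaw -0.0372 down [ 0.001 -0.    -1.   ] F [-0.2 -0.3 -2.9] op 0.269
top 250 line [ 1.     -0.0057  0.0078 -0.096   0.0018  0.0435] end -0.0447
-0.15 16 [-0.1437  0.0022  0.0438]
-0.13 53 [-0.1299  0.0023  0.0432]
-0.11 52 [-0.11    0.0018  0.0434]
-0.09 44 [-0.0895  0.0025  0.0427]
-0.07 41 [-0.07    0.0019  0.0438]
-0.05 44 [-0.0511  0.0018  0.0447]
side 632 line [ 1.     -0.0086  0.     -0.0977 -0.0023  0.0441] end -0.0445
-0.15 72 [-0.1459 -0.0024  0.0446]
-0.13 117 [-0.1301 -0.0026  0.0447]
-0.11 115 [-0.1103 -0.0026  0.0445]
-0.09 114 [-0.0901 -0.0028  0.0444]
-0.07 112 [-0.0699 -0.0026  0.044 ]
-0.05 102 [-0.0514 -0.0036  0.0448]
```

View pics/z5.png

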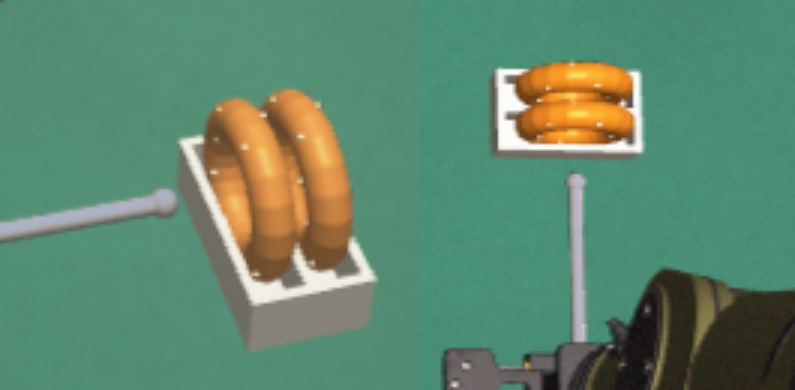

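The ball tip is aligned with the holes. I'll advance partway and watch the force.

Emit:
send_rows(series=[{"dx":10,"dy":0,"dz":0,"turn":0,"grip":0},{"dx":12,"dy":0,"dz":0,"turn":0,"grip":0},{"dx":12,"dy":0,"dz":0,"turn":0,"grip":0},{"dx":12,"dy":0,"dz":0,"turn":0,"grip":0},{"dx":12,"dy":0,"dz":0,"turn":0,"grip":0},{"dx":12,"dy":0,"dz":0,"turn":0,"grip":0},{"dx":0,"dy":0,"dz":0,"turn":0,"grip":0}], force=50)

```text
clock: 9.3
tool_pos: [0.4923, -0.235, 0.0236]
eef_rot: [1.0, -0.018, 0.002, 0.0]
contact_force: [0.1, -0.2, -1.8]
opening: 0.273
```

```bash
python3 look.py c6
python3 - <<'E'
import cv2,numpy as np
p=np.load("pics/side_c6.npz")["img"][:,:,::-1]; t=np.load("pics/top_c6.npz")["img"][:,:,::-1]
cv2.imwrite("pics/z6.png",np.hstack([cv2.resize(p[320:450,310:450],(420,390)),cv2.resize(t[200:330,400:525],(375,390))]))
E
```

```text
t 9.3 pos [ 0.4923 -0.235   0.0236] yaw -0.0359 down [ 0.004 -0.001 -1.   ] F [ 0.1 -0.2 -1.8] op 0.273
```

View pics/z6.png

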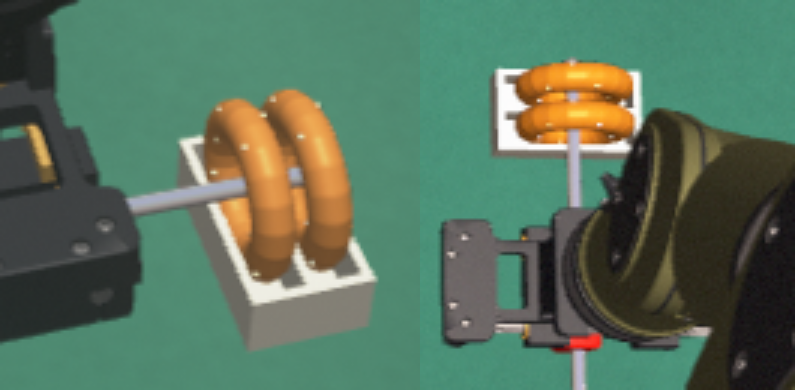

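The rod passes through both holes with no contact force. I'll go in the remaining 54 mm.

Emit:
send_rows(series=[{"dx":10,"dy":0,"dz":0,"turn":0,"grip":0},{"dx":12,"dy":0,"dz":0,"turn":0,"grip":0},{"dx":12,"dy":0,"dz":0,"turn":0,"grip":0},{"dx":12,"dy":0,"dz":0,"turn":0,"grip":0},{"dx":8,"dy":0,"dz":0,"turn":0,"grip":0},{"dx":0,"dy":0,"dz":0,"turn":0,"grip":0},{"dx":0,"dy":0,"dz":0,"turn":0,"grip":0}], force=50)

```text
clock: 10.1
tool_pos: [0.5423, -0.2372, 0.0231]
eef_rot: [1.0, -0.019, -0.001, -0.0]
contact_force: [-0.2, -0.1, -1.6]
opening: 0.268
```

```bash
python3 look.py c7
python3 - <<'E'
import cv2,numpy as np
p=np.load("pics/side_c7.npz")["img"][:,:,::-1]; t=np.load("pics/top_c7.npz")["img"][:,:,::-1]
cv2.imwrite("pics/z7.png",np.hstack([cv2.resize(p[320:450,310:450],(420,390)),cv2.resize(t[200:330,400:525],(375,390))]))
E
```

```text
t 10.1 pos [ 0.5423 -0.2372  0.0231] yaw -0.0373 down [-0.001  0.    -1.   ] F [-0.2 -0.1 -1.6] op 0.268
```

View pics/z7.png

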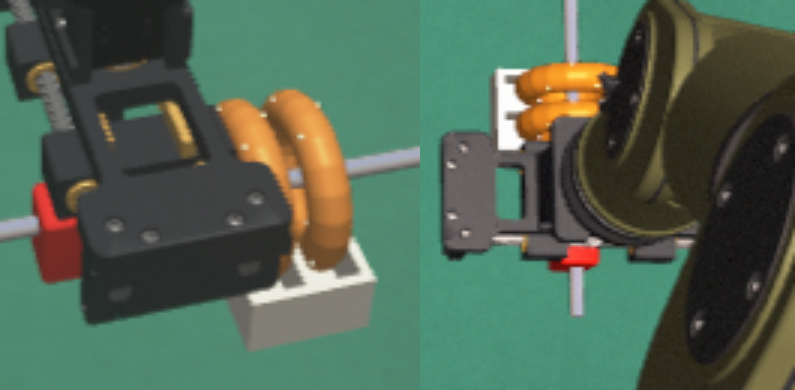

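Emit:
send_rows(series=[{"dx":0,"dy":0,"dz":-6,"turn":0,"grip":0},{"dx":0,"dy":0,"dz":-6,"turn":0,"grip":0},{"dx":0,"dy":0,"dz":-6,"turn":0,"grip":0},{"dx":0,"dy":0,"dz":-6,"turn":0,"grip":0},{"dx":0,"dy":0,"dz":-8,"turn":0,"grip":0},{"dx":0,"dy":0,"dz":-10,"turn":0,"grip":0},{"dx":0,"dy":0,"dz":-12,"turn":0,"grip":0},{"dx":0,"dy":0,"dz":-12,"turn":0,"grip":0},{"dx":0,"dy":0,"dz":-12,"turn":0,"grip":0},{"dx":0,"dy":0,"dz":-12,"turn":0,"grip":0},{"dx":0,"dy":0,"dz":-12,"turn":0,"grip":0},{"dx":0,"dy":0,"dz":-12,"turn":0,"grip":0},{"dx":0,"dy":0,"dz":-12,"turn":0,"grip":0},{"dx":0,"dy":0,"dz":-12,"turn":0,"grip":0},{"dx":0,"dy":0,"dz":-10,"turn":0,"grip":0},{"dx":0,"dy":0,"dz":-4,"turn":0,"grip":0},{"dx":0,"dy":0,"dz":0,"turn":0,"grip":0},{"dx":0,"dy":0,"dz":0,"turn":0,"grip":0},{"dx":0,"dy":0,"dz":0,"turn":0,"grip":0}], force=50)

```text
clock: 12.1
tool_pos: [0.5425, -0.237, 0.1746]
eef_rot: [1.0, -0.019, -0.001, -0.0]
contact_force: [-0.1, 0.5, -2.3]
opening: 0.269
```

```bash
python3 look.py c8
python3 - <<'E'
import cv2,numpy as np
p=np.load("pics/side_c8.npz")["img"][:,:,::-1]; t=np.load("pics/top_c8.npz")["img"][:,:,::-1]
cv2.imwrite("pics/z8.png",np.hstack([cv2.resize(p[230:430,300:500],(400,400)),cv2.resize(t[150:350,380:580],(400,400))]))
E
```

```text
t 12.1 pos [ 0.5425 -0.237   0.1746] yaw -0.0371 down [-0.001  0.    -1.   ] F [-0.1  0.5 -2.3] op 0.269
```

View pics/z8.png

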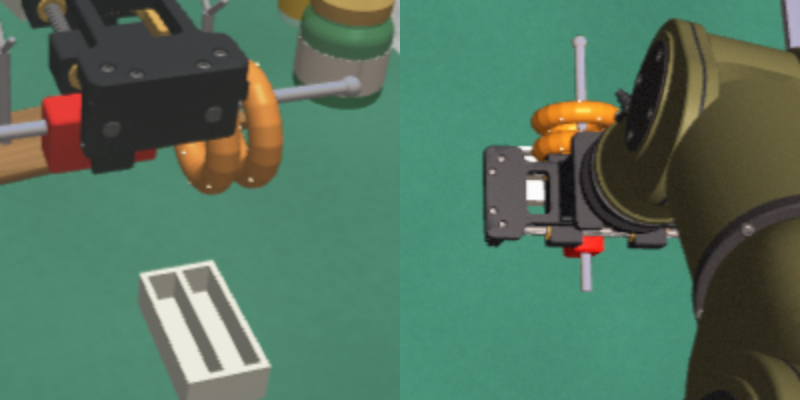

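Both biscuits hang on the rod and the rack is empty. I'll check for rod tilt and where the biscuits sit.

```bash
python3 rod.py c8 .5425,-.237,.1746 -.0371
python3 - <<'E'
from h import *
for n in('top','side'):
    p=dict(np.load(f'pics/{n}_c8.npz'));W=cloud(p);h=cv2.cvtColor(p["img"],cv2.COLOR_RGB2HSV).astype(int)
    d=W-[.5425,-.237,.1936];X=d[...,0]*.9993-d[...,1]*.037;Y=d[...,0]*.037+d[...,1]*.9993
    m=(p["depth"]>0)&(abs(Y)<.06)&(X>.01)&(X<.14)&(abs(d[...,2])<.07)&(h[...,0]>6)&(h[...,0]<22)&(h[...,1]>120)
    print(n,m.sum(),np.percentile(X[m],[1,10,50,90,99]).round(4),np.percentile(Y[m],[1,99]).round(4),np.percentile(d[m][:,2],[1,99]).round(4))
# stand target: tcp
s,R=st();d=np.array([.5845,-.0062])-s['tool_pos'][:2];a=.0715
print(d@[np.cos(a),np.sin(a)]*1000,d@[np.sin(a),-np.cos(a)]*1000)
E
```

```text
344
0.04 0 
0.06 0 
0.08 13 [ 0.0885 -0.0031  0.0164]
0.1 72 [ 0.1043 -0.003   0.0007]
0.12 120 [ 0.1199 -0.003   0.0005]
0.14 139 [ 0.1411 -0.0035  0.0009]
0.16 0 
tip 0.14891746566625286
top 733 [0.0342 0.0541 0.0769 0.0863 0.0902] [-0.0223  0.0441] [-0.0372  0.0474]
side 1627 [0.0492 0.0504 0.0741 0.0843 0.0881] [-0.0364  0.0114] [-0.0429  0.0201]
t 12.2 pos [ 0.5426 -0.237   0.1747] yaw -0.0371 down [-0.001  0.    -1.   ] F [ 0.2  0.5 -1.3] op 0.271
58.23661755879017 -227.25221009446716
```

Emit:
send_rows(series=[{"dx":0,"dy":0,"dz":-3,"turn":-0.03,"grip":0},{"dx":0,"dy":0,"dz":0,"turn":-0.04,"grip":0},{"dx":0,"dy":0,"dz":0,"turn":-0.0386,"grip":0},{"dx":2,"dy":-8,"dz":0,"turn":0,"grip":0},{"dx":3,"dy":-12,"dz":0,"turn":0,"grip":0},{"dx":4,"dy":-16,"dz":0,"turn":0,"grip":0},{"dx":4,"dy":-17,"dz":0,"turn":0,"grip":0},{"dx":4,"dy":-17,"dz":0,"turn":0,"grip":0},{"dx":4,"dy":-17,"dz":0,"turn":0,"grip":0},{"dx":4,"dy":-17,"dz":0,"turn":0,"grip":0},{"dx":4,"dy":-17,"dz":0,"turn":0,"grip":0},{"dx":4,"dy":-17,"dz":0,"turn":0,"grip":0},{"dx":4,"dy":-17,"dz":0,"turn":0,"grip":0},{"dx":4,"dy":-17,"dz":0,"turn":0,"grip":0},{"dx":4,"dy":-17,"dz":0,"turn":0,"grip":0},{"dx":4,"dy":-15,"dz":0,"turn":0,"grip":0},{"dx":3,"dy":-13,"dz":0,"turn":0,"grip":0},{"dx":2,"dy":-10,"dz":0,"turn":0,"grip":0},{"dx":0,"dy":0,"dz":0,"turn":0,"grip":0},{"dx":0,"dy":0,"dz":0,"turn":0,"grip":0}], force=50)

```text
clock: 14.2
tool_pos: [0.5805, -0.0074, 0.1782]
eef_rot: [0.999, 0.036, -0.0, 0.0]
contact_force: [0.9, -0.2, -1.9]
opening: 0.268
```

```bash
python3 look.py c9; python3 -c "
from h import *
go(.5805,-.0065,.092,.0715)"
python3 - <<'E'
import cv2,numpy as np
p=np.load("pics/side_c9.npz")["img"][:,:,::-1]
cv2.imwrite("pics/z9.png",cv2.resize(p[130:330,260:460],(600,600)))
E
```

```text
t 14.2 pos [ 0.5805 -0.0074  0.1782] yaw 0.0711 down [-0.    -0.001 -1.   ] F [ 0.9 -0.2 -1.9] op 0.268
t 14.3 pos [ 0.5805 -0.0082  0.1782] yaw 0.0697 down [-0.    -0.001 -1.   ] F [-0.   0.8 -1.5] op 0.267
need d(tool mm) [ 0.2 -1.8 86.2] turn -0.0018
```

View pics/z9.png

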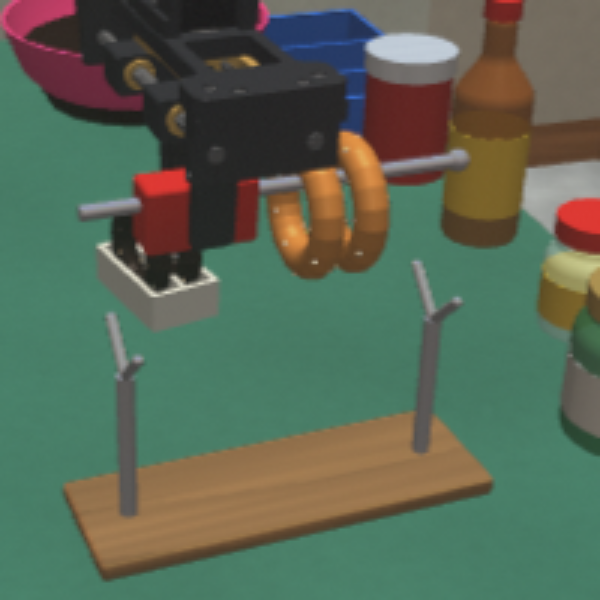

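The loaded skewer is above the forks and parallel to the stand, with both biscuits between the fork planes. I'll lower it.

Emit:
send_rows(series=[{"dx":0,"dy":0,"dz":8,"turn":-0.002,"grip":0},{"dx":0,"dy":0,"dz":12,"turn":0,"grip":0},{"dx":0,"dy":0,"dz":12,"turn":0,"grip":0},{"dx":0,"dy":0,"dz":12,"turn":0,"grip":0},{"dx":0,"dy":0,"dz":12,"turn":0,"grip":0},{"dx":0,"dy":0,"dz":10,"turn":0,"grip":0},{"dx":0,"dy":0,"dz":8,"turn":0,"grip":0},{"dx":0,"dy":0,"dz":4,"turn":0,"grip":0},{"dx":0,"dy":0,"dz":2,"turn":0,"grip":0},{"dx":0,"dy":0,"dz":2,"turn":0,"grip":0},{"dx":0,"dy":0,"dz":0,"turn":0,"grip":0},{"dx":0,"dy":0,"dz":0,"turn":0,"grip":0},{"dx":0,"dy":0,"dz":0,"turn":0,"grip":0}], force=50)

```text
clock: 15.6
tool_pos: [0.5809, -0.0069, 0.0965]
eef_rot: [0.999, 0.037, 0.0, 0.0]
contact_force: [-0.1, 0.1, -2.2]
opening: 0.269
```

```bash
python3 look.py c10
python3 - <<'E'
import cv2,numpy as np
p=np.load("pics/side_c10.npz")["img"][:,:,::-1]
cv2.imwrite("pics/z10.png",cv2.resize(p[150:330,260:440],(600,600),interpolation=cv2.INTER_CUBIC))
E
```

```text
t 15.6 pos [ 0.5809 -0.0069  0.0965] yaw 0.0734 down [ 0.001 -0.    -1.   ] F [-0.1  0.1 -2.2] op 0.269
```

View pics/z10.png

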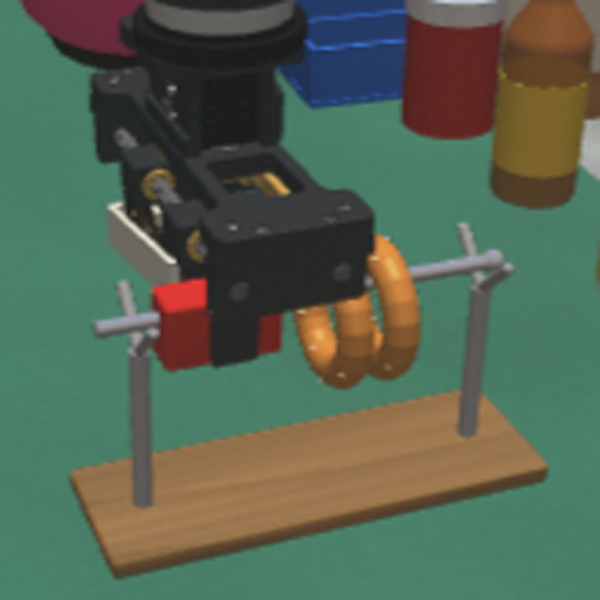

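The rod lies inside both V forks, a few mm above its seat (no contact force yet). I'll ease it down.

Emit:
send_rows(series=[{"dx":0,"dy":0,"dz":1,"turn":0,"grip":0},{"dx":0,"dy":0,"dz":1,"turn":0,"grip":0},{"dx":0,"dy":0,"dz":1,"turn":0,"grip":0},{"dx":0,"dy":0,"dz":0,"turn":0,"grip":0},{"dx":0,"dy":0,"dz":0,"turn":0,"grip":0}], force=50)

```text
clock: 16.2
tool_pos: [0.5808, -0.007, 0.0932]
eef_rot: [0.999, 0.037, 0.0, 0.0]
contact_force: [0.6, -1.2, -2.7]
opening: 0.267
```

```bash
python3 -c "
from h import *
st()"
```

```text
t 16.2 pos [ 0.5808 -0.007   0.0932] yaw 0.0734 down [ 0. -0. -1.] F [ 0.6 -1.2 -2.7] op 0.267
```

Emit:
send_rows(series=[{"dx":0,"dy":0,"dz":1,"turn":0,"grip":0},{"dx":0,"dy":0,"dz":0,"turn":0,"grip":0},{"dx":0,"dy":0,"dz":0,"turn":0,"grip":0}], force=50)

```text
clock: 16.5
tool_pos: [0.5809, -0.0071, 0.0923]
eef_rot: [0.999, 0.037, 0.0, 0.0]
contact_force: [0.8, -0.9, -1.6]
opening: 0.27
```

```bash
python3 -c "
from h import *
st()"
```

```text
t 16.5 pos [ 0.5809 -0.0071  0.0923] yaw 0.0732 down [ 0.001 -0.    -1.   ] F [ 0.8 -0.9 -1.6] op 0.27
```

Emit:
send_rows(series=[{"dx":0,"dy":0,"dz":1,"turn":0,"grip":0},{"dx":0,"dy":0,"dz":0,"turn":0,"grip":0},{"dx":0,"dy":0,"dz":0,"turn":0,"grip":0.32},{"dx":0,"dy":0,"dz":0,"turn":0,"grip":0.36},{"dx":0,"dy":0,"dz":0,"turn":0,"grip":0.45},{"dx":0,"dy":0,"dz":0,"turn":0,"grip":0.6},{"dx":0,"dy":0,"dz":0,"turn":0,"grip":0.8},{"dx":0,"dy":0,"dz":0,"turn":0,"grip":0.8},{"dx":0,"dy":0,"dz":0,"turn":0,"grip":0.8},{"dx":0,"dy":0,"dz":0,"turn":0,"grip":0.8}])

```text
clock: 17.5
tool_pos: [0.5807, -0.0069, 0.0912]
eef_rot: [0.999, 0.037, 0.0, 0.0]
contact_force: [0.7, -0.1, 0.1]
opening: 0.798
```

```bash
python3 look.py c11
python3 - <<'E'
import cv2,numpy as np
p=np.load("pics/side_c11.npz")["img"][:,:,::-1]
cv2.imwrite("pics/z11.png",cv2.resize(p[150:330,260:440],(600,600),interpolation=cv2.INTER_CUBIC))
E
```

```text
t 17.5 pos [ 0.5807 -0.0069  0.0912] yaw 0.0734 down [ 0. -0. -1.] F [ 0.7 -0.1  0.1] op 0.798
```

View pics/z11.png

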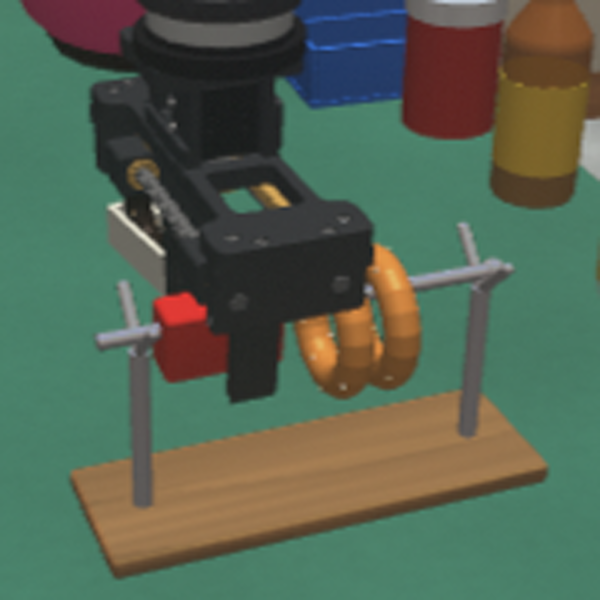

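The rod is seated in both forks with the fingers clear. I'll retreat straight up, then back toward the robot so the top camera can see.

Emit:
send_rows(series=[{"dx":0,"dy":0,"dz":-8,"turn":0,"grip":0.8},{"dx":0,"dy":0,"dz":-15,"turn":0,"grip":0.8},{"dx":0,"dy":0,"dz":-25,"turn":0,"grip":0.8},{"dx":0,"dy":0,"dz":-25,"turn":0,"grip":0.8},{"dx":0,"dy":0,"dz":-25,"turn":0,"grip":0.8},{"dx":0,"dy":0,"dz":-25,"turn":0,"grip":0.8},{"dx":0,"dy":0,"dz":-15,"turn":0,"grip":0.8},{"dx":0,"dy":-25,"dz":0,"turn":0,"grip":0.8},{"dx":0,"dy":-30,"dz":0,"turn":0,"grip":0.8},{"dx":0,"dy":-30,"dz":0,"turn":0,"grip":0.8},{"dx":0,"dy":-30,"dz":0,"turn":0,"grip":0.8},{"dx":0,"dy":-30,"dz":0,"turn":0,"grip":0.8},{"dx":0,"dy":-30,"dz":0,"turn":0,"grip":0.8},{"dx":0,"dy":-30,"dz":0,"turn":0,"grip":0.8},{"dx":0,"dy":-25,"dz":0,"turn":0,"grip":0.8},{"dx":0,"dy":0,"dz":0,"turn":0,"grip":0.8},{"dx":0,"dy":0,"dz":0,"turn":0,"grip":0.8}])

```text
clock: 19.3
tool_pos: [0.5636, 0.2224, 0.2295]
eef_rot: [0.999, 0.037, 0.0, 0.0]
contact_force: [0.1, -0.8, -0.8]
opening: 0.803
```

```bash
python3 look.py c12
python3 - <<'E'
from h import *
p=np.load("pics/side_c12.npz")["img"][:,:,::-1];t=np.load("pics/top_c12.npz")["img"][:,:,::-1]
cv2.imwrite("pics/z12.png",np.hstack([cv2.resize(p[190:330,270:430],(457,400),interpolation=cv2.INTER_CUBIC),cv2.resize(t[155:305,270:390],(320,400),interpolation=cv2.INTER_CUBIC)]))
C=np.array([.6306,-.0032]);a=.0695
for n in('top','side'):
    p=dict(np.load(f'pics/{n}_c12.npz'));W=cloud(p);h=cv2.cvtColor(p["img"],cv2.COLOR_RGB2HSV).astype(int)
    d=W[...,:2]-C;X=d[...,0]*np.cos(a)+d[...,1]*np.sin(a);Y=-d[...,0]*np.sin(a)+d[...,1]*np.cos(a);Z=W[...,2]
    b=(p["depth"]>0)&(abs(X)<.14)&(abs(Y)<.06)
    m=b&(h[...,1]<90)&(abs(Z-.111)<.007)&(abs(Y)<.009)
    print(n,"rod ends",np.percentile(X[m],[.3,99.7]).round(4))
    P=np.stack([X,Y,Z],-1)[m]; l=line(P);print(" line",l.round(4))
    g=b&(h[...,0]>6)&(h[...,0]<22)&(h[...,1]>150)&(Z>.045)&(abs(X)<.08)
    print(" gold",g.sum(),np.percentile(X[g],[1,50,99]).round(4),np.percentile(Z[g],[1,99]).round(4),np.percentile(Y[g],[1,99]).round(4))
E
```

```text
t 19.3 pos [0.5636 0.2224 0.2295] yaw 0.0743 down [ 0.    -0.001 -1.   ] F [ 0.1 -0.8 -0.8] op 0.803
top rod ends [-0.1094  0.1008]
 line [ 1.00e+00 -1.40e-03  2.00e-03  9.20e-03 -1.00e-04  1.11e-01]
 gold 1028 [-0.0556  0.0136  0.0402] [0.0705 0.1316] [-0.0334  0.0354]
side rod ends [-0.1109  0.0987]
 line [ 1.000e+00 -9.000e-04  3.300e-03 -3.250e-02 -4.100e-03  1.112e-01]
 gold 1060 [-0.0007  0.0104  0.0366] [0.0695 0.1311] [-0.0376  0.0211]
```

View pics/z12.png

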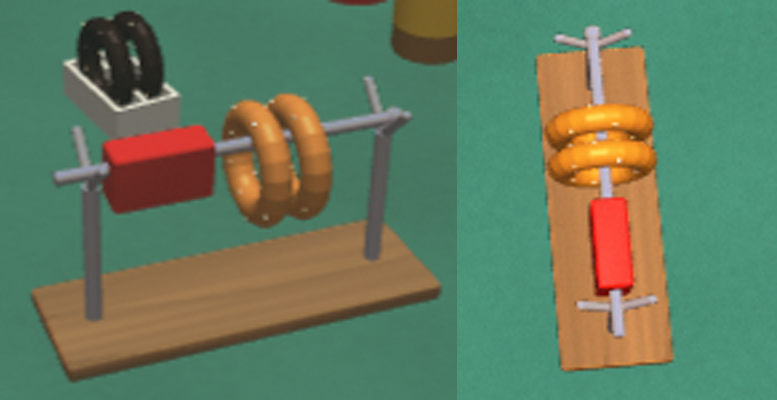

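Seated correctly: rod ends at -110 and +100 mm in the stand frame put its origin near -50, and both biscuits hang between the forks. I'll let it settle briefly, then hand in.

Emit:
send_rows(series=[{"dx":0,"dy":0,"dz":0,"turn":0,"grip":0.8},{"dx":0,"dy":0,"dz":0,"turn":0,"grip":0.8},{"dx":0,"dy":0,"dz":0,"turn":0,"grip":0.8},{"dx":0,"dy":0,"dz":0,"turn":0,"grip":0.8},{"dx":0,"dy":0,"dz":0,"turn":0,"grip":0.8},{"dx":0,"dy":0,"dz":0,"turn":0,"grip":0.8},{"dx":0,"dy":0,"dz":0,"turn":0,"grip":0.8},{"dx":0,"dy":0,"dz":0,"turn":0,"grip":0.8},{"dx":0,"dy":0,"dz":0,"turn":0,"grip":0.8},{"dx":0,"dy":0,"dz":0,"turn":0,"grip":0.8}])

```text
clock: 20.4
tool_pos: [0.5638, 0.2225, 0.2292]
eef_rot: [0.999, 0.037, 0.0, 0.0]
contact_force: [0.4, 1.5, -0.6]
opening: 0.796
```

Run:
```python
from h import *
from plant import *
a=snapshot('side');b=snapshot('side')
o=np.load('pics/side_c12.npz')['img'].astype(int)
c=(slice(190,330),slice(270,430))
print("changed px since c12",(abs(a['img'][c].astype(int)-o[c]).max(-1)>40).sum(),"between shots",(abs(a['img'][c].astype(int)-b['img'][c].astype(int)).max(-1)>40).sum())
print(finish_job())
```

```text
changed px since c12 0 between shots 0
the job is handed in; nothing more can be done
None
```

I took the skewer from its stand, threaded both golden biscuits and lifted them off the rack together. I then laid the loaded skewer back in the two forks and handed the job in at about 20.5 s.

**Last checks:**
- **Skewer:** its origin is about -50 mm along the stand, about 111 mm high (upper rod surface as the cameras see it), and under 1 degree off the stand's axis.
- **Biscuits:** both hang on the rod between the forks, at about +8 and +31 mm along the stand. That is roughly 58 and 80 mm ahead of the skewer's origin.
- **Stillness:** nothing moved between the last pictures, and the arm stands clear with the fingers open.
- **Fingers:** I saw no sign that they touched the biscuits.

**Disagreements:** the two cameras differ by about 4 mm on the rod's sideways position (0 from the top, -4 mm from the side). That is mostly because the side camera sees only the near surface of the rod. No check failed.

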